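# Sort the casting flasks onto their wax trees

### The job

The wax trees are ready to be invested: sort the four steel casting flasks onto the four rubber bases, the wide flasks on the wide bases and the narrow ones on the narrow, with the tall flask over the tall wax tree and the short flask over the short one in each width. Lower each flask over its tree until it stands fully home and upright inside the base's collar; do not drop or knock over a flask, and leave the bases standing where they are.

Things in the scene. Friction and masses are not known exactly. Their poses are not given: they have to be found in the camera images.
- flask_wide_tall: The wide, tall casting flask: a plain stainless steel tube standing upright on the bench, open at both ends, 62 mm outside diameter, 2 mm wall, 85 mm tall, 0.26 kg give or take a quarter. Origin at the centre of its lower end, z up along its axis. Round, so its yaw does not matter; grip it from above across its outside near the top.
- flask_wide_short: The wide, short casting flask: a plain stainless steel tube standing upright on the bench, open at both ends, 62 mm outside diameter, 2 mm wall, 55 mm tall, 0.17 kg give or take a quarter. Origin at the centre of its lower end, z up along its axis. Round, so its yaw does not matter; grip it from above across its outside near the top.
- flask_narrow_tall: The narrow, tall casting flask: a plain stainless steel tube standing upright on the bench, open at both ends, 44 mm outside diameter, 2 mm wall, 85 mm tall, 0.19 kg give or take a quarter. Origin at the centre of its lower end, z up along its axis. Round, so its yaw does not matter; grip it from above across its outside near the top.
- flask_narrow_short: The narrow, short casting flask: a plain stainless steel tube standing upright on the bench, open at both ends, 44 mm outside diameter, 2 mm wall, 55 mm tall, 0.12 kg give or take a quarter. Origin at the centre of its lower end, z up along its axis. Round, so its yaw does not matter; grip it from above across its outside near the top.
- base_wide_tall: The wide rubber base with the tall wax tree: loose black round cup, 88 mm across, 24 mm high, a dark blue wax tree in its middle (to 38 mm across, tip 78 mm above the origin). Origin: centre of its underside, z up. The flask stands on its floor, 8 mm up; collar 70 mm inside at the floor, straight for 4 mm, then flaring to 81 mm inside at its rim, guiding the flask in.
- base_wide_short: The wide rubber base with the short wax tree: loose black round cup, 88 mm across, 24 mm high, a dark blue wax tree in its middle (to 38 mm across, tip 50 mm above the origin). Origin: centre of its underside, z up. The flask stands on its floor, 8 mm up; collar 70 mm inside at the floor, straight for 4 mm, then flaring to 81 mm inside at its rim, guiding the flask in.
- base_narrow_tall: The narrow rubber base with the tall wax tree: loose black round cup, 70 mm across, 24 mm high, a dark blue wax tree in its middle (to 28 mm across, tip 78 mm above the origin). Origin: centre of its underside, z up. The flask stands on its floor, 8 mm up; collar 52 mm inside at the floor, straight for 4 mm, then flaring to 63 mm inside at its rim, guiding the flask in.
- base_narrow_short: The narrow rubber base with the short wax tree: loose black round cup, 70 mm across, 24 mm high, a dark blue wax tree in its middle (to 28 mm across, tip 50 mm above the origin). Origin: centre of its underside, z up. The flask stands on its floor, 8 mm up; collar 52 mm inside at the floor, straight for 4 mm, then flaring to 63 mm inside at its rim, guiding the flask in.

How it is judged:
At the end, for the whole second after the job is handed in: Each of the four flasks stands on the base of its own width whose tree is of its own height: its lower end on the floor of the collar (within 4 mm), centred within 6 mm, upright within 4.5 degrees, let go and at rest, the base upright (horizontal distance between flask_wide_tall and base_wide_tall below 0.006 m and z of flask_wide_tall in the frame of base_wide_tall between 0.004 and 0.012 m and angle between the z axis of flask_wide_tall and the z axis of base_wide_tall, either way round below 0.08 rad and angle between each of base_wide_tall, base_wide_short, base_narrow_tall, base_narrow_short's own z axis and vertical below 0.08 rad and linear speed of each of flask_wide_tall, flask_wide_short, flask_narrow_tall, flask_narrow_short below 0.01 m/s and angular speed of each of flask_wide_tall, flask_wide_short, flask_narrow_tall, flask_narrow_short below 0.1 rad/s and contact force between the fingers and flask_wide_tall below 0.05 N and horizontal distance between flask_wide_short and base_wide_short below 0.006 m and z of flask_wide_short in the frame of base_wide_short between 0.004 and 0.012 m and angle between the z axis of flask_wide_short and the z axis of base_wide_short, either way round below 0.08 rad and contact force between the fingers and flask_wide_short below 0.05 N and horizontal distance between flask_narrow_tall and base_narrow_tall below 0.006 m and z of flask_narrow_tall in the frame of base_narrow_tall between 0.004 and 0.012 m and angle between the z axis of flask_narrow_tall and the z axis of base_narrow_tall, either way round below 0.08 rad and contact force between the fingers and flask_narrow_tall below 0.05 N and horizontal distance between flask_narrow_short and base_narrow_short below 0.006 m and z of flask_narrow_short in the frame of base_narrow_short between 0.004 and 0.012 m and angle between the z axis of flask_narrow_short and the z axis of base_narrow_short, either way round below 0.08 rad and contact force between the fingers and flask_narrow_short below 0.05 N); the robot touches nothing.
It fails at once if a base is tipped by more than 20 degrees (angle between any of base_wide_tall, base_wide_short, base_narrow_tall, base_narrow_short's own z axis and vertical above 0.35 rad).
It fails at once if a base is moved more than 40 mm from where it stood (distance of any of base_wide_tall, base_wide_short, base_narrow_tall, base_narrow_short from where it was at the start of the episode above 0.04 m).
It fails at once if a flask is dropped or knocked over: it moves faster than 0.6 m/s with no finger on it ((linear speed of flask_wide_tall above 0.6 m/s and contact force between the fingers and flask_wide_tall below 0.05 N) or (linear speed of flask_wide_short above 0.6 m/s and contact force between the fingers and flask_wide_short below 0.05 N) or (linear speed of flask_narrow_tall above 0.6 m/s and contact force between the fingers and flask_narrow_tall below 0.05 N) or (linear speed of flask_narrow_short above 0.6 m/s and contact force between the fingers and flask_narrow_short below 0.05 N)).
It also fails if it takes over 106 s, if anything falls off the work surface, if the arm or the gripper's body presses on something with over 40 N, if the wrist force passes 120 N, or if a joint passes its speed limit or range.

### The arm

A 7-joint arm with a two-finger parallel gripper is mounted at the origin on a cart in front of the work surface, level with it; the furniture and walls round the work are solid. World frame = base frame: x ahead of the robot, y to its left, z up, the work surface at z = 0. Lengths are in m, angles in rad, forces in N, time in s.
With the tool pointing down it reaches from about 0.425 to 1.025 m from the base axis. Payload 9.4 kg.
Tool frame: the origin (TCP) lies at the very end of the fingers, on their centre line; the grasp point (between the pads) lies pinch_z behind it (pinch_z is the distance from the TCP to the grasp point, in m); z points along the fingers, y is the line along which they close (so a half turn about z gives the same grasp; the last joint's range is limited). The gripper opens to 85 mm and grips with 20 to 120 N. Pads are 22 mm wide; open, the fingers measure 114 mm over their backs; the gripper's body (76 mm by 85 mm) begins 54 mm behind the grasp point. The pads swing forward as they close: fully open they stand 13 mm farther back than shut.
Start: joints at [-1.325, 0.599, -0.003, 1.599, 0.002, 0.943, -0.08], TCP at [0.23, 0.688, 0.204] pointing down, gripper open.
Joint ranges: [-2.57, 2.57], [-0.35, 1.97], [-1.29, 1.29], [0.11, 2.56], [-1.05, 4.19], [0.11, 1.86], [-2.63, 2.63]. Speed limits (rad/s): [2.22, 2.22, 3.01, 3.01, 3.14, 3.14, 3.14].

### API

Orientations are given as a rotation vector (axis times angle).
In Python, from rig import read_state, read_camera, close_job, pinch_z gives the robot as it stands.
- The arm moves only by the tool play_rows, never from a script. Its argument "targets" is a list of rows, each a list of 6 numbers: the shift along the world's x, y, z in m, then the turn, a rotation vector about the world's x, y, z in rad. In form: [[dx, dy, dz, rx, ry, rz], ...]. A call has 1 to 12 rows; each row shifts and turns the commanded pose from where the row before left it; what a row does not reach is not made up. A row lasts 1/12 s, in which the tool goes at most 41.7 mm and 7.16 degrees, less where a joint would pass 70% of its speed; a pose out of reach is approached as far as the arm can. A call with a gripper value outside its range is refused whole. "claw" is the finger opening in m, from 0 to 0.0854, set as the call begins (left out, the last holds). The fingers move at their own pace and stop on an object; the grip force is fixed at half the most. Time passes only in rows, so rows that do not move let the fingers close. It gives the time, the measured TCP pose, the force, the opening and the grip force at its end, in the units of the state.
- read_state(): the state, without advancing time (a new reading comes with each control period).
- read_camera(name): name is "scene" or "top" or "wrist"; returns a dict with "color" (400x640x3 uint8, blue, green, red), "depth" (400x640 float32, m along the optical axis (not along the pixel's ray), 0 where there is no reading), "camera_matrix" (3x3 intrinsics, pixels), "world_from_camera" (4x4, takes a point from camera to world coordinates). Camera axes: x right, y down, z forward; pixel columns grow to the right and rows downward; lengths in m; the calibration is good to about 2 mm. The wrist camera is an equidistant fisheye: a pixel r from the principal point sees the ray r / f radians off the axis. A picture is of the moment at which its call begins.
- close_job(): hands the job in; it is judged then, once.
The state is a dict: "time": time; "joint_positions": joint angles; "joint_vel": joint speeds; "effort": joint torques, N m; "ee_pos": TCP position; "ee_rot": TCP orientation; "wrist_force": force on the tool from outside, world axes, zero at the start; "moment": the same for the moment, N m; "gripper_width": finger opening in m; "grip_force": force on a finger pad.
Only numpy, scipy, OpenCV 4.12 (cv2) and the standard library are available. Lean on these libraries where they do the work, as an engineer would, in place of code of your own. Each camera call takes 0.05 s, during which the arm holds its last target. There are 200 camera calls.

## Working session

There is one attempt and no reset: what is moved stays moved. The work goes in short steps, Python scripts to look and compute and a tool call to move; the robot and the scene stay as the last step left them, time stands still between calls to the robot, and variables do not carry over. Pictures are saved under pics/ and viewed, at most 14 in all, crops included, and the job is handed in when it is done.

Besides the shell and the picture viewer there is one more tool, called after ">>>" in YAML: its name, and indented under it one key for each argument. play_rows: Moves the arm, as the interface text tells. Its arguments: {"type":"object","properties":{"targets":{"type":"array","items":{"type":"array","items":{"type":"number"}}},"claw":{"type":"number"}},"required":["targets"]}

```bash
ls; mkdir -p pics; python3 - <<'E'
from rig import *
import cv2,numpy as np
print(pinch_z,read_state())
a=[]
for n in("top","scene"):
    c=read_camera(n);cv2.imwrite(f"pics/{n}0.png",c["color"]);np.savez(f"{n}0.npz",**c);print(n,c["camera_matrix"],c["world_from_camera"])
E
```

```text
pics
0.0187 {'time': 0.0, 'joint_positions': array([-1.32470946,  0.60012023, -0.00255207,  1.60015273,  0.0017595 ,
        0.94286238, -0.0798203 ]), 'joint_vel': array([-1.08124935e-03,  2.35554631e-04, -1.46187810e-04, -7.55948760e-04,
       -1.23291218e-03,  9.06496215e-05, -1.84353913e-04]), 'effort': array([ 1.08943077e-03, -7.76447082e+01,  1.56503633e+00, -2.58016080e+01,
        1.23184055e-02,  8.98920960e-03,  2.89305433e-05]), 'ee_pos': array([0.22981714, 0.68706637, 0.20271221]), 'ee_rot': array([-5.04777089e-01, -3.10062756e+00,  2.40908803e-03]), 'wrist_force': array([0.49749332, 0.9080523 , 0.60656168]), 'moment': array([ 0.01699743,  0.00784084, -0.01299436]), 'grip_force': 0.0, 'gripper_width': 0.0854869021398101}
top [[475.94362218   0.         322.00937505]
 [  0.         475.94362218 196.32849783]
 [  0.           0.           1.        ]] [[-0.00497011 -0.99447578  0.10484852  0.39616717]
 [-0.99997733  0.00541901  0.00399691  0.02834601]
 [-0.00454301 -0.10482628 -0.99448017  1.41374982]
 [ 0.          0.          0.          1.        ]]
scene [[385.18471054   0.         315.51364066]
 [  0.         385.18471054 203.48601493]
 [  0.           0.           1.        ]] [[ 0.78317683 -0.45358725  0.42531478  0.0522439 ]
 [-0.62176921 -0.56458075  0.54281822 -0.58187975]
 [-0.00609089 -0.68957029 -0.72419315  0.83848956]
 [ 0.          0.          0.          1.        ]]
```

View pics/top0.png

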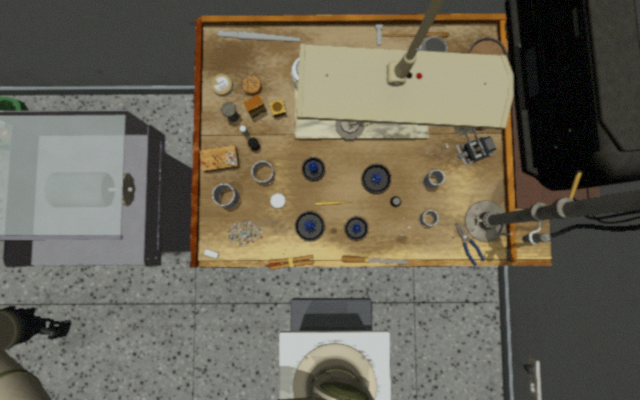

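View pics/scene0.png

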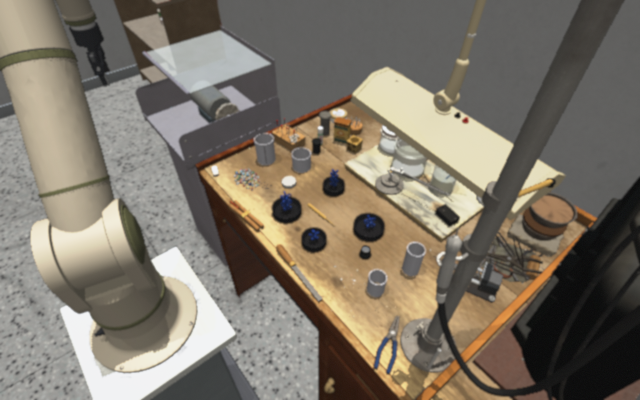

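```bash
cat > h.py <<'E'
import numpy as np,cv2
def cloud(d):
    K=d["camera_matrix"];T=d["world_from_camera"];z=d["depth"];v,u=np.mgrid[:z.shape[0],:z.shape[1]]
    P=np.stack([(u-K[0,2])/K[0,0]*z,(v-K[1,2])/K[1,1]*z,z],-1)@T[:3,:3].T+T[:3,3]
    P[z==0]=np.nan;return P
E
python3 - <<'E'
from h import *
d={n:dict(np.load(n+"0.npz")) for n in("top","scene")}
C={n:cloud(d[n]) for n in d}
t=C["top"]
for n,u,v in [("fA",225,195),("fB",262,172),("fC",435,179),("fD",430,217),("b1",313,169),("b2",376,179),("b3",310,226),("b4",357,228)]:
    p=t[v,u]
    print(n,p.round(3))
    for k in C:
        Q=C[k].reshape(-1,3);Q=Q[np.hypot(*(Q[:,:2]-p[:2]).T)<.06]
        Q=Q[Q[:,2]>.01]
        print(k,len(Q),"zmax",np.sort(Q[:,2])[-12:].round(3),"mid",((np.percentile(Q[:,:2],2,0)+np.percentile(Q[:,:2],98,0))/2).round(3),"ext",np.ptp(Q[:,:2],axis=0).round(3))
# tall obstacles map
A=np.concatenate([c.reshape(-1,3) for c in C.values()]);A=A[~np.isnan(A[:,0])]
for x in np.arange(.3,1.2,.05):
    r=[]
    for y in np.arange(.9,-.7,-.05):
        q=A[(abs(A[:,0]-x)<.025)&(abs(A[:,1]-y)<.025)]
        r.append("%3d"%(100*np.percentile(q[:,2],99)) if len(q) else "  .")
    print("%.2f"%x,*r)
m=A[A[:,2]<1]
q=A[(A[:,0]>.55)&(A[:,0]<1)&(abs(A[:,1])<.45)&(A[:,2]>.15)]
print(np.percentile(q,[0,1,5,50,95,99,100],axis=0).round(2))
E
```

```text
fA [ 0.551  0.324 -0.002]
top 292 zmax [0.086 0.086 0.086 0.086 0.087 0.087 0.087 0.087 0.088 0.088 0.09  0.092] mid [0.543 0.31 ] ext [0.061 0.062]
scene 527 zmax [0.088 0.088 0.088 0.088 0.088 0.089 0.089 0.089 0.089 0.089 0.089 0.089] mid [0.542 0.311] ext [0.063 0.067]
fB [ 0.62   0.215 -0.004]
top 163 zmax [0.057 0.057 0.057 0.057 0.057 0.058 0.058 0.058 0.058 0.06  0.061 0.061] mid [0.613 0.205] ext [0.062 0.061]
scene 390 zmax [0.058 0.058 0.058 0.058 0.058 0.058 0.059 0.059 0.059 0.059 0.06  0.06 ] mid [0.612 0.206] ext [0.064 0.067]
fC [ 0.595 -0.304  0.002]
top 227 zmax [0.086 0.087 0.087 0.088 0.088 0.088 0.088 0.089 0.089 0.089 0.089 0.089] mid [ 0.588 -0.29 ] ext [0.063 0.053]
scene 543 zmax [0.087 0.088 0.088 0.088 0.088 0.088 0.088 0.089 0.089 0.089 0.089 0.089] mid [ 0.588 -0.29 ] ext [0.047 0.044]
fD [ 0.482 -0.287 -0.001]
top 128 zmax [0.058 0.058 0.058 0.058 0.058 0.058 0.059 0.059 0.059 0.06  0.061 0.061] mid [ 0.477 -0.276] ext [0.043 0.044]
scene 399 zmax [0.058 0.058 0.058 0.058 0.058 0.058 0.058 0.058 0.058 0.058 0.059 0.059] mid [ 0.476 -0.276] ext [0.044 0.0
[... 2943 characters left out ...]
  13  13  41  41  41
1.00 -78 -78 -78 -78 -78 -78   .   .   .   .   2   0   0   0   0   0   0   0   0   0   0   2   0  12  12   0  12  13  10  32   .   .
1.05 -78 -78 -78 -78 -78 -79   .   .   .   .   2   2   2   2   2   1   1   0   0   0   0   2   2   1   2   2   0   0  10  23   .   .
1.10 -70 -70 -69 -70 -70 -70   .   .   .   .   3   3   3   3   3   3   3   3   3   3   3   3   3   3   3   3   3   3  10  17   .   .
1.15  21  22  23  25  26  28  29  30  32  33  35  36  37  39  40  41  42  43  45  46  48  49  50   3  53  50  41  33  24   2   .   .
[[ 0.68 -0.43  0.15]
 [ 0.69 -0.42  0.25]
 [ 0.7  -0.41  0.26]
 [ 0.76 -0.16  0.3 ]
 [ 0.86  0.06  0.44]
 [ 0.88  0.08  0.61]
 [ 0.97  0.1   0.69]]
```

>>> play_rows:
  targets:
    - [0,0,0.03,0,0,0]
    - [0,0,0.03,0,0,0]
    - [0,0,0.03,0,0,0]
    - [0.02,-0.024,0.02,0,0,0]
    - [0.02,-0.024,0,0,0,0]
    - [0.02,-0.024,0,0,0,0]
    - [0.02,-0.024,0,0,0,0]
    - [0.02,-0.024,0,0,0,0]
    - [0.02,-0.024,0,0,0,0]
    - [0.02,-0.024,0,0,0,0]
    - [0.02,-0.024,0,0,0,0]
    - [0.02,-0.024,0,0,0,0]
  claw: 0.0854

```text
time: 1.1
ee_pos: [0.4106, 0.4701, 0.3133]
ee_rot: [-0.505, -3.101, 0.001]
wrist_force: [-0.1, -0.8, -0.0]
gripper_width: 0.0856
grip_force: 0.0
```

>>> play_rows:
  targets:
    - [0.02,-0.024,0,0,0,0]
    - [0.02,-0.024,0,0,0,0]
    - [0.02,-0.024,0,0,0,0]
    - [0.02,-0.024,0,0,0,0]
    - [0.02,-0.024,0,0,0,0]
    - [0.02,-0.024,0,0,0,0]
    - [0.012,-0.016,-0.03,0,0,0]
    - [0,0,-0.03,0,0,0]
    - [0,0,-0.03,0,0,0]
    - [0,0,-0.03,0,0,0]
    - [0,0,-0.03,0,0,0]
    - [0,0,0,0,0,0]

```text
time: 2.1
ee_pos: [0.539, 0.3098, 0.158]
ee_rot: [-0.503, -3.094, 0.01]
wrist_force: [-1.4, -0.6, -0.9]
gripper_width: 0.0855
grip_force: 0.0
```

```bash
python3 - <<'E'
from rig import *
import cv2,numpy as np
s=read_state();print(s["time"],s["ee_pos"],s["ee_rot"],s["wrist_force"],s["joint_positions"])
for n in("wrist","scene"):
    c=read_camera(n);cv2.imwrite(f"pics/{n}1.png",c["color"]);np.savez(f"{n}1.npz",**c)
E
```

```text
2.1 [0.53895291 0.30975379 0.15802553] [-0.50340217 -3.09429443  0.00977491] [-1.42451414 -0.55596719 -0.94312694] [-0.65777762  0.53086171  0.06654622  1.8838253  -0.05014355  0.73758498
  0.68531049]
```

View pics/scene1.png

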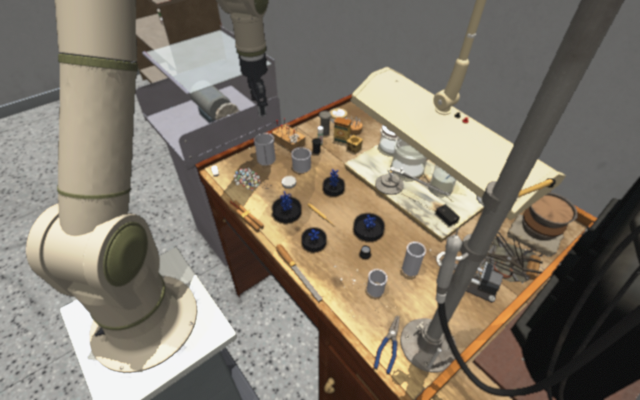

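View pics/wrist1.png

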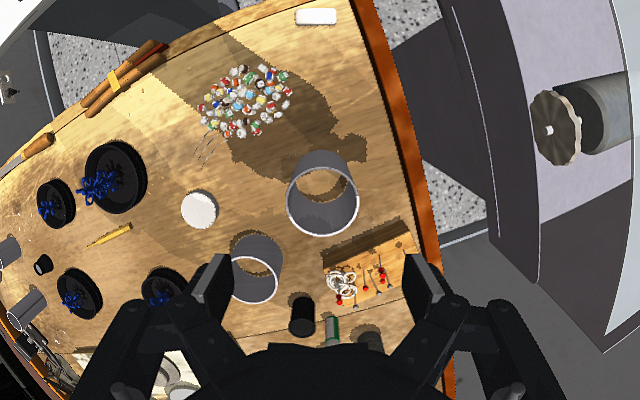

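```bash
cat >> h.py <<'E'
def wcloud(d):
    K=d["camera_matrix"];T=d["world_from_camera"];z=d["depth"];v,u=np.mgrid[:z.shape[0],:z.shape[1]]
    x=(u-K[0,2])/K[0,0];y=(v-K[1,2])/K[1,1];r=np.hypot(x,y)+1e-9;s=np.tan(np.minimum(r,1.5))/r
    P=np.stack([x*s*z,y*s*z,z],-1)@T[:3,:3].T+T[:3,3];P[z==0]=np.nan;return P
def fit(P,x,y,top,R):
    from scipy.optimize import least_squares
    Q=P.reshape(-1,3);Q=Q[(np.hypot(Q[:,0]-x,Q[:,1]-y)<R+.012)&(abs(Q[:,2]-top)<.006)]
    r=least_squares(lambda p:np.hypot(Q[:,0]-p[0],Q[:,1]-p[1])-R,[x,y],loss="soft_l1",f_scale=.001)
    return len(Q),r.x.round(4),np.median(Q[:,2]).round(4),np.sqrt(np.mean(r.fun**2)).round(4)
OBJ=dict(A=(.5425,.3105,.085,.0305),B=(.6125,.2055,.055,.0305),C=(.588,-.290,.085,.0215),D=(.4765,-.276,.055,.0215),b1=(.625,.059,.024,.0335),b2=(.5955,-.128,.024,.0425),b3=(.455,.0695,.024,.0425),b4=(.4485,-.0665,.024,.0335))
E
python3 - <<'E'
from h import *
for n,f in(("top0",cloud),("scene0",cloud),("wrist1",wcloud)):
    d=dict(np.load(n+".npz"));P=f(d)
    if n=="wrist1":print(d["camera_matrix"],d["world_from_camera"])
    for k,o in OBJ.items():
        try:print(n,k,*fit(P,*o))
        except Exception as e:print(n,k,"none")
E
```

```text
top0 A 63 [0.5434 0.3108] 0.0831 0.001
top0 B 53 [0.6132 0.2055] 0.0537 0.0009
top0 C 49 [ 0.5887 -0.2894] 0.0844 0.0011
top0 D 40 [ 0.4768 -0.2759] 0.0551 0.0008
top0 b1 135 [0.6259 0.0589] 0.023 0.0037
top0 b2 189 [ 0.5961 -0.1272] 0.0222 0.0089
top0 b3 186 [0.4567 0.07  ] 0.0228 0.0046
top0 b4 158 [ 0.4491 -0.0665] 0.023 0.0083
scene0 A 98 [0.5421 0.3117] 0.0834 0.0016
scene0 B 96 [0.6115 0.2064] 0.0542 0.0018
scene0 C 102 [ 0.5884 -0.2894] 0.0845 0.0012
scene0 D 109 [ 0.4762 -0.2757] 0.0545 0.0011
scene0 b1 141 [0.6242 0.059 ] 0.0239 0.008
scene0 b2 251 [ 0.5945 -0.1275] 0.0243 0.0092
scene0 b3 210 [0.4551 0.0698] 0.0238 0.01
scene0 b4 209 [ 0.4477 -0.067 ] 0.0244 0.0071
[[309.70691629   0.         317.49540076]
 [  0.         309.70691629 196.81355993]
 [  0.           0.           1.        ]] [[ 0.31624349  0.90266916  0.29185346  0.46338333]
 [ 0.94864851 -0.29846921 -0.10479564  0.33599866]
 [-0.00748653  0.31000729 -0.9507047   0.32889535]
 [ 0.          0.          0.          1.        ]]
wrist1 A 785 [0.5436 0.3111] 0.0845 0.0009
wrist1 B 464 [0.6134 0.2057] 0.0538 0.0009
wrist1 C 137 [ 0.5899 -0.2896] 0.0827 0.0013
wrist1 D 48 [ 0.4775 -0.2761] 0.0521 0.0012
wrist1 b1 401 [0.6282 0.0608] 0.0233 0.0114
wrist1 b2 511 [ 0.5966 -0.1261] 0.0226 0.0114
wrist1 b3 965 [0.4573 0.0713] 0.0231 0.0105
wrist1 b4 534 [ 0.4501 -0.0654] 0.0233 0.0095
```

>>> play_rows:
  targets:
    - [0,0,0,0,0,0]
    - [0,0,0,0,0,0]
    - [0,0,0,0,0,0]

```text
time: 2.45
ee_pos: [0.5428, 0.3121, 0.1655]
ee_rot: [0.504, 3.099, 0.003]
wrist_force: [0.3, 0.2, 0.4]
gripper_width: 0.0854
grip_force: 0.0
```

>>> play_rows:
  targets:
    - [0.001,0,-0.02,0,0,0]
    - [0,0,-0.02,0,0,0]
    - [0,0,-0.02,0,0,0]
    - [0,0,-0.02,0,0,0]
    - [0,0,-0.015,0,0,0]
    - [0,0,-0.01,0,0,0]
    - [0,0,-0.009,0,0,0]
    - [0,0,0,0,0,0]
    - [0,0,0,0,0,0]
    - [0,0,0,0,0,0]
    - [0,0,0,0,0,0]

```text
time: 3.37
ee_pos: [0.5435, 0.3119, 0.0506]
ee_rot: [0.505, 3.1, 0.002]
wrist_force: [-1.1, 0.6, 0.0]
gripper_width: 0.0852
grip_force: 0.0
```

>>> play_rows:
  targets:
    - [0,0,0,0,0,0]
    - [0,0,0,0,0,0]
    - [0,0,0,0,0,0]
    - [0,0,0,0,0,0]
    - [0,0,0,0,0,0]
    - [0,0,0,0,0,0]
    - [0,0,0,0,0,0]
    - [0,0,0,0,0,0]
  claw: 0.05

```text
time: 4.03
ee_pos: [0.5434, 0.3117, 0.0515]
ee_rot: [0.505, 3.1, 0.002]
wrist_force: [-3.7, -1.8, 17.5]
gripper_width: 0.0565
grip_force: 59.9
```

```bash
python3 - <<'E'
from rig import *
from h import *
c=read_camera("wrist");cv2.imwrite("pics/wrist2.png",c["color"]);print(fit(wcloud(c),*OBJ["A"]))
E
```

```text
(2370, array([0.5437, 0.3112]), np.float64(0.0844), np.float64(0.0013))
```

View pics/wrist2.png

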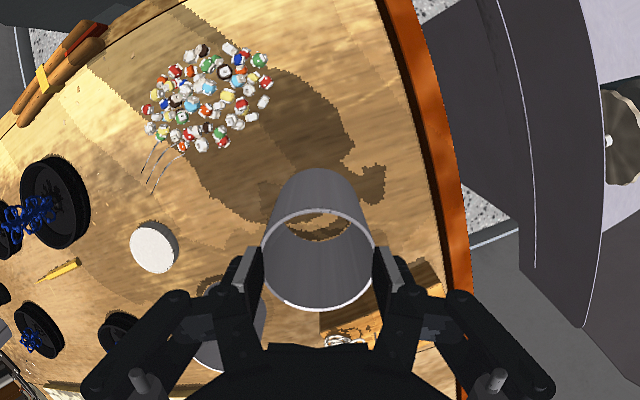

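>>> play_rows:
  targets:
    - [0,0,0.005,0,0,0]
    - [0,0,0.01,0,0,0]
    - [0,0,0.02,0,0,0]
    - [0,0,0.025,0,0,0]
    - [0,0,0.025,0,0,0]
    - [0,0,0.02,0,0,0]
    - [0,0,0.01,0,0,0]
    - [0,0,0.005,0,0,0]
    - [-0.004,-0.011,0,0,0,0]
    - [-0.008,-0.022,0,0,0,0]
    - [-0.009,-0.025,0,0,0,0]
    - [-0.009,-0.025,0,0,0,0]

```text
time: 5.08
ee_pos: [0.5113, 0.2267, 0.168]
ee_rot: [-0.504, -3.099, 0.003]
wrist_force: [-0.2, 0.2, -0.7]
gripper_width: 0.0499
grip_force: 0.0
```

>>> play_rows:
  targets:
    - [-0.009,-0.025,0,0,0,0]
    - [-0.009,-0.025,0,0,0,0]
    - [-0.009,-0.025,0,0,0,0]
    - [-0.009,-0.025,0,0,0,0]
    - [-0.009,-0.025,0,0,0,0]
    - [-0.008,-0.022,0,0,0,0]
    - [-0.004,-0.011,0,0,0,0]
    - [0,0,0,0,0,0]
    - [0,0,0,0,0,0]
    - [0,0,0,0,0,0]
    - [0,0,0,0,0,0]

```text
time: 6.0
ee_pos: [0.4564, 0.0717, 0.1694]
ee_rot: [0.502, 3.101, 0.001]
wrist_force: [-0.4, 0.1, -0.2]
gripper_width: 0.0501
grip_force: 0.0
```

```bash
python3 - <<'E'
from rig import *
from h import *
s=read_state();print(s)
c=read_camera("wrist");P=wcloud(c);x,y,z=s["ee_pos"];print(fit(P,x,y,z+.034,.0305))
c=read_camera("scene");P=cloud(c);print(fit(P,x,y,z+.034,.0305));cv2.imwrite("pics/s2.png",c["color"])
for k in OBJ:
  if k[0]=='b':
    try: print(k,fit(P,*OBJ[k]))
    except Exception: pass
E
```

```text
{'time': 6.0, 'joint_positions': array([-0.32745494,  0.34033834,  0.06372227,  2.22359575, -0.03939886,
        0.57847608,  1.01522585]), 'joint_vel': array([-0.00402723, -0.00068911,  0.00215538,  0.0021213 ,  0.00088465,
        0.0024979 ,  0.00145983]), 'effort': array([ 4.56419997e-01, -4.80569565e+01,  1.64109483e+00, -1.72854620e+01,
        1.63159578e-02,  6.37202538e-03, -6.50809379e-03]), 'ee_pos': array([0.45640883, 0.07173692, 0.16935252]), 'ee_rot': array([5.02338206e-01, 3.10112550e+00, 5.14223420e-04]), 'wrist_force': array([-0.36569137,  0.13366116, -0.18143903]), 'moment': array([ 0.032068  ,  0.0099847 , -0.00825358]), 'grip_force': 0.0, 'gripper_width': 0.05008546528635968}
(413, array([0.4424, 0.0762]), np.float64(0.2065), np.float64(0.0036))
(18, array([0.4586, 0.0689]), np.float64(0.2051), np.float64(0.0016))
b1 (140, array([0.6246, 0.0588]), np.float64(0.0243), np.float64(0.0092))
b2 (247, array([ 0.5945, -0.1272]), np.float64(0.0244), np.float64(0.009))
b3 (206, array([0.4549, 0.0698]), np.float64(0.0237), np.float64(0.0099))
b4 (207, array([ 0.4476, -0.0667]), np.float64(0.0243), np.float64(0.0073))
```

View pics/s2.png

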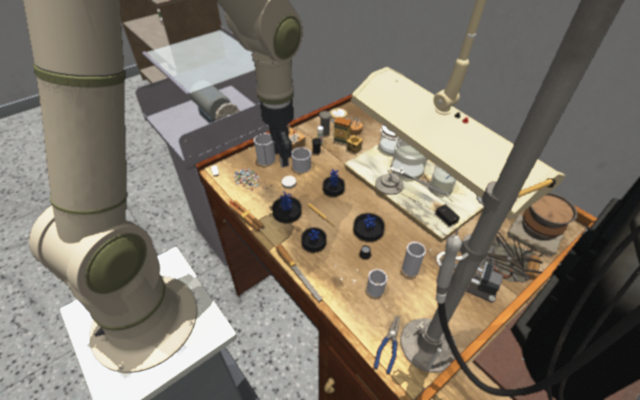

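```bash
cat > tips.py <<'E'
from rig import *
from h import *
s=read_state();p=s["ee_pos"];print(s["gripper_width"],p)
a=np.arctan2(.948,.317);yv=np.array([np.cos(a),np.sin(a)]);xv=np.array([yv[1],-yv[0]])
for n,f in(("scene",cloud),("wrist",wcloud)):
    Q=f(read_camera(n)).reshape(-1,3)-p
    Q=Q[(np.hypot(Q[:,0],Q[:,1])<.075)&(Q[:,2]>-.03)&(Q[:,2]<.15)]
    y=Q[:,:2]@yv;x=Q[:,:2]@xv
    for h in np.arange(-.03,.075,.005):
        m=(Q[:,2]>=h)&(Q[:,2]<h+.005)
        if m.sum():
            o=[]
            for sg in(1,-1):
                k=m&(sg*y>0)
                if k.any():o.append((int(k.sum()),*np.round([y[k].min(),y[k].max(),x[k].min(),x[k].max()],3)))
            print(n,"%.3f"%h,o)
E
python3 tips.py
```

```text
0.04994550321663051 [0.4562954  0.07158288 0.16939224]
scene 0.030 [(2, np.float64(0.026), np.float64(0.027), np.float64(-0.008), np.float64(-0.003)), (5, np.float64(-0.031), np.float64(-0.03), np.float64(-0.011), np.float64(0.004))]
scene 0.035 [(7, np.float64(0.025), np.float64(0.028), np.float64(-0.013), np.float64(-0.003)), (4, np.float64(-0.032), np.float64(-0.025), np.float64(-0.012), np.float64(-0.009))]
scene 0.040 [(8, np.float64(0.023), np.float64(0.028), np.float64(-0.013), np.float64(-0.003)), (10, np.float64(-0.038), np.float64(-0.027), np.float64(-0.013), np.float64(0.005))]
scene 0.045 [(5, np.float64(0.025), np.float64(0.026), np.float64(-0.013), np.float64(-0.004)), (20, np.float64(-0.04), np.float64(-0.029), np.float64(-0.013), np.float64(0.007))]
scene 0.050 [(5, np.float64(0.025), np.float64(0.027), np.float64(-0.012), np.float64(-0.005)), (12, np.float64(-0.039), np.float64(-0.028), np.float64(-0.012), np.float64(0.009))]
scene 0.055 [(5, np.float64(0.024), np.float64(0.032), np.float64(-0.013), np.float64(-0.007)), (11, np.float64(-0.039), np.float64(-0.03), np.
[... 1520 characters left out ...]
.024), np.float64(0.038), np.float64(-0.012), np.float64(0.011)), (254, np.float64(-0.039), np.float64(-0.025), np.float64(-0.012), np.float64(0.011))]
wrist 0.060 [(230, np.float64(0.024), np.float64(0.038), np.float64(-0.012), np.float64(0.011)), (232, np.float64(-0.039), np.float64(-0.025), np.float64(-0.012), np.float64(0.011))]
wrist 0.065 [(363, np.float64(0.024), np.float64(0.033), np.float64(-0.012), np.float64(0.011)), (369, np.float64(-0.035), np.float64(-0.025), np.float64(-0.012), np.float64(0.011))]
wrist 0.070 [(205, np.float64(0.026), np.float64(0.047), np.float64(-0.014), np.float64(0.001)), (197, np.float64(-0.047), np.float64(-0.027), np.float64(-0.014), np.float64(0.002))]
```

>>> play_rows:
  targets:
    - [0,0,0,0,0,0]
    - [0,0,0,0,0,0]
    - [0,0,0,0,0,0]
    - [0,0,0,0,0,0]
  claw: 0.062

```text
time: 6.53
ee_pos: [0.456, 0.0706, 0.1696]
ee_rot: [0.505, 3.101, 0.0]
wrist_force: [0.1, -0.3, 1.0]
gripper_width: 0.0618
grip_force: 0.0
```

```bash
python3 tips.py
```

```text
0.06182968184583448 [0.45600465 0.07062321 0.169597  ]
scene 0.030 [(1, np.float64(0.034), np.float64(0.034), np.float64(-0.009), np.float64(-0.009)), (1, np.float64(-0.035), np.float64(-0.035), np.float64(-0.008), np.float64(-0.008))]
scene 0.035 [(5, np.float64(0.03), np.float64(0.033), np.float64(-0.009), np.float64(-0.001)), (6, np.float64(-0.038), np.float64(-0.035), np.float64(-0.011), np.float64(0.007))]
scene 0.040 [(9, np.float64(0.031), np.float64(0.039), np.float64(-0.012), np.float64(-0.001)), (8, np.float64(-0.042), np.float64(-0.033), np.float64(-0.012), np.float64(0.008))]
scene 0.045 [(6, np.float64(0.031), np.float64(0.037), np.float64(-0.013), np.float64(-0.003)), (14, np.float64(-0.045), np.float64(-0.036), np.float64(-0.013), np.float64(0.008))]
scene 0.050 [(5, np.float64(0.03), np.float64(0.034), np.float64(-0.013), np.float64(-0.008)), (13, np.float64(-0.046), np.float64(-0.035), np.float64(-0.012), np.float64(0.009))]
scene 0.055 [(6, np.float64(0.03), np.float64(0.035), np.float64(-0.012), np.float64(0.003)), (16, np.float64(-0.046), np.float64(-0.03), np.flo
[... 1506 characters left out ...]
64(0.03), np.float64(0.044), np.float64(-0.012), np.float64(0.011)), (255, np.float64(-0.045), np.float64(-0.031), np.float64(-0.012), np.float64(0.011))]
wrist 0.060 [(296, np.float64(0.03), np.float64(0.044), np.float64(-0.012), np.float64(0.011)), (307, np.float64(-0.045), np.float64(-0.031), np.float64(-0.012), np.float64(0.011))]
wrist 0.065 [(254, np.float64(0.03), np.float64(0.044), np.float64(-0.012), np.float64(0.011)), (235, np.float64(-0.044), np.float64(-0.031), np.float64(-0.012), np.float64(0.011))]
wrist 0.070 [(292, np.float64(0.03), np.float64(0.049), np.float64(-0.013), np.float64(0.006)), (303, np.float64(-0.049), np.float64(-0.031), np.float64(-0.013), np.float64(0.005))]
```

>>> play_rows:
  targets:
    - [0.009,0.025,0,0,0,0]
    - [0.009,0.025,0,0,0,0]
    - [0.009,0.025,0,0,0,0]
    - [0.009,0.025,0,0,0,0]
    - [0.009,0.025,0,0,0,0]
    - [0.009,0.025,0,0,0,0]
    - [0.009,0.025,0,0,0,0]
    - [0.009,0.025,0,0,0,0]
    - [0.009,0.025,0,0,0,0]
    - [0.006,0.0155,0,0,0,0]
    - [0,0,0,0,0,0]
    - [0,0,0,0,0,0]
  claw: 0.0854

```text
time: 7.63
ee_pos: [0.5427, 0.3117, 0.1691]
ee_rot: [-0.503, -3.101, 0.001]
wrist_force: [-0.4, -0.9, 0.1]
gripper_width: 0.0855
grip_force: 0.0
```

```bash
python3 - <<'E'
from rig import *
from h import *
print(read_state()["ee_pos"],read_state()["gripper_width"])
print(fit(wcloud(read_camera("wrist")),*OBJ["A"]))
E
python3 tips.py | grep -E "0.0[234][05] "
```

```text
[0.54272905 0.31171821 0.16906247] 0.08550251648872242
(735, array([0.5427, 0.3104]), np.float64(0.0846), np.float64(0.001))
scene 0.040 [(3, np.float64(0.044), np.float64(0.046), np.float64(-0.011), np.float64(-0.002)), (5, np.float64(-0.049), np.float64(-0.045), np.float64(-0.007), np.float64(0.008))]
scene 0.045 [(5, np.float64(0.043), np.float64(0.044), np.float64(-0.011), np.float64(-0.002)), (6, np.float64(-0.048), np.float64(-0.045), np.float64(-0.012), np.float64(0.009))]
wrist 0.040 [(89, np.float64(0.042), np.float64(0.048), np.float64(-0.011), np.float64(0.011)), (83, np.float64(-0.049), np.float64(-0.043), np.float64(-0.011), np.float64(0.012))]
wrist 0.045 [(207, np.float64(0.041), np.float64(0.055), np.float64(-0.011), np.float64(0.012)), (208, np.float64(-0.055), np.float64(-0.043), np.float64(-0.011), np.float64(0.012))]
```

>>> play_rows:
  targets:
    - [0,0,-0.02,0,0,0]
    - [0,0,-0.025,0,0,0]
    - [0,0,-0.025,0,0,0]
    - [0,0,-0.02,0,0,0]
    - [0,0,-0.02,0,0,0]
    - [0,0,-0.015,0,0,0]
    - [0,0,-0.012,0,0,0]
    - [0,0,-0.009,0,0,0]
    - [0,0,0,0,0,0]
    - [0,0,0,0,0,0]
    - [0,0,0,0,0,0]

```text
time: 8.7
ee_pos: [0.5435, 0.3111, 0.0244]
ee_rot: [0.505, 3.1, 0.001]
wrist_force: [0.1, 0.4, -1.2]
gripper_width: 0.0852
grip_force: 0.0
```

>>> play_rows:
  targets:
    - [0,0,0,0,0,0]
    - [0,0,0,0,0,0]
    - [0,0,0,0,0,0]
    - [0,0,0,0,0,0]
    - [0,0,0,0,0,0]
    - [0,0,0,0,0,0]
    - [0,0,0,0,0,0]
    - [0,0,0,0,0,0]
  claw: 0.05

```text
time: 9.37
ee_pos: [0.5435, 0.3114, 0.025]
ee_rot: [0.505, 3.099, 0.002]
wrist_force: [-2.3, -0.8, 8.7]
gripper_width: 0.061
grip_force: 63.0
```

>>> play_rows:
  targets:
    - [0,0,0.005,0,0,0]
    - [0,0,0.01,0,0,0]
    - [0,0,0.02,0,0,0]
    - [0,0,0.025,0,0,0]
    - [0,0,0.025,0,0,0]
    - [0,0,0.02,0,0,0]
    - [0,0,0.01,0,0,0]
    - [0,0,0.005,0,0,0]
    - [0,0,0,0,0,0]

```text
time: 10.12
ee_pos: [0.5432, 0.3112, 0.1445]
ee_rot: [0.505, 3.1, 0.002]
wrist_force: [-0.6, 1.1, -2.9]
gripper_width: 0.0612
grip_force: 65.9
```

>>> play_rows:
  targets:
    - [-0.004,-0.011,0,0,0,0]
    - [-0.008,-0.022,0,0,0,0]
    - [-0.009,-0.025,0,0,0,0]
    - [-0.009,-0.025,0,0,0,0]
    - [-0.009,-0.025,0,0,0,0]
    - [-0.009,-0.025,0,0,0,0]
    - [-0.009,-0.025,0,0,0,0]
    - [-0.009,-0.025,0,0,0,0]
    - [-0.009,-0.025,0,0,0,0]
    - [-0.008,-0.022,0,0,0,0]
    - [-0.0045,-0.011,0,0,0,0]
    - [0,0,0,0,0,0]

```text
time: 11.12
ee_pos: [0.4531, 0.0668, 0.1428]
ee_rot: [-0.51, -3.097, 0.003]
wrist_force: [-1.8, -0.1, -2.1]
gripper_width: 0.061
grip_force: 65.9
```

>>> play_rows:
  targets:
    - [0,0,0,0,0,0]
    - [0,0,0,0,0,0]
    - [0,0,0,0,0,0]

```text
time: 11.37
ee_pos: [0.4559, 0.0712, 0.1433]
ee_rot: [0.502, 3.101, 0.001]
wrist_force: [-0.6, 0.9, -2.4]
gripper_width: 0.0612
grip_force: 65.9
```

```bash
cat > chk.py <<'E'
import sys
from rig import *
from h import *
R=float(sys.argv[1]);top=float(sys.argv[2])
s=read_state();x,y,z=s["ee_pos"];print(s["ee_pos"],s["ee_rot"],s["gripper_width"])
c=read_camera("wrist")
print(fit(wcloud(c),x,y,z+.06,R));
for n in sys.argv[3:]:print(n,fit(wcloud(c),*OBJ[n]))
P=cloud(read_camera("scene"));print(fit(P,x,y,z+.06,R))
Q=P.reshape(-1,3);Q=Q[(np.hypot(Q[:,0]-x,Q[:,1]-y)<.045)&(Q[:,2]>.085)&(Q[:,2]<z+.03)]
print("low",len(Q),np.sort(Q[:,2])[:5].round(3))
b=Q[Q[:,2]<Q[:,2].min()+.025];t=Q[Q[:,2]>z+.0]
print("mids",b.mean(0).round(4),t.mean(0).round(4))
E
python3 chk.py .0305 .085 b3
```

```text
[0.45590632 0.07118278 0.14332876] [5.02435264e-01 3.10107305e+00 5.85393614e-04] 0.061163487873358055
(4380, array([0.4552, 0.0712]), np.float64(0.2027), np.float64(0.0028))
b3 (1071, array([0.4584, 0.0693]), np.float64(0.0235), np.float64(0.005))
(85, array([0.4542, 0.0699]), np.float64(0.2035), np.float64(0.0041))
low 358 [0.119 0.119 0.12  0.12  0.121]
mids [0.4409 0.0514 0.1326] [0.4439 0.0554 0.159 ]
```

>>> play_rows:
  targets:
    - [0,0,-0.008,0,0,0]
    - [0,0,-0.012,0,0,0]
    - [0,0,-0.015,0,0,0]
    - [0,0,-0.015,0,0,0]
    - [0,0,-0.015,0,0,0]
    - [0,0,-0.015,0,0,0]
    - [0,0,-0.01,0,0,0]
    - [0,0,-0.006,0,0,0]
    - [0,0,-0.004,0,0,0]
    - [0,0,0,0,0,0]

```text
time: 12.3
ee_pos: [0.4553, 0.0702, 0.0428]
ee_rot: [-0.504, -3.1, 0.001]
wrist_force: [-0.4, -0.6, -2.1]
gripper_width: 0.0612
grip_force: 65.9
```

>>> play_rows:
  targets:
    - [0,0,-0.003,0,0,0]
    - [0,0,-0.003,0,0,0]
    - [0,0,-0.003,0,0,0]
    - [0,0,0,0,0,0]
    - [0,0,0,0,0,0]

```text
time: 12.72
ee_pos: [0.4555, 0.07, 0.0346]
ee_rot: [0.505, 3.101, 0.0]
wrist_force: [-0.7, -0.4, -2.4]
gripper_width: 0.0608
grip_force: 65.9
```

>>> play_rows:
  targets:
    - [0,0,-0.002,0,0,0]
    - [0,0,-0.001,0,0,0]
    - [0,0,0,0,0,0]
    - [0,0,0,0,0,0]

```text
time: 13.05
ee_pos: [0.4558, 0.07, 0.0328]
ee_rot: [0.505, 3.099, 0.001]
wrist_force: [-2.2, -1.5, 20.0]
gripper_width: 0.061
grip_force: 68.0
```

>>> play_rows:
  targets:
    - [0,0,0.001,0,0,0]
    - [0,0,0,0,0,0]
    - [0,0,0,0,0,0]
    - [0,0,0,0,0,0]
    - [0,0,0,0,0,0]
    - [0,0,0,0,0,0]
  claw: 0.0854

```text
time: 13.55
ee_pos: [0.4554, 0.0701, 0.0324]
ee_rot: [-0.505, -3.101, 0.0]
wrist_force: [0.6, -1.1, -0.5]
gripper_width: 0.0854
grip_force: 0.0
```

>>> play_rows:
  targets:
    - [0,0,0.005,0,0,0]
    - [0,0,0.015,0,0,0]
    - [0,0,0.02,0,0,0]
    - [0,0,0.02,0,0,0]
    - [0,0,0.02,0,0,0]
    - [0,0,0.02,0,0,0]
    - [0,0,0.01,0,0,0]
    - [0,0,0,0,0,0]
    - [0,0,0,0,0,0]

```text
time: 14.3
ee_pos: [0.4557, 0.0701, 0.143]
ee_rot: [0.505, 3.099, 0.001]
wrist_force: [0.6, 0.7, -0.3]
gripper_width: 0.0852
grip_force: 0.0
```

```bash
python3 - <<'E'
from rig import *
from h import *
print(read_state()["ee_pos"])
c=read_camera("wrist");print(fit(wcloud(c),.456,.070,.093,.0305))
for k in("B","b2","b4"):
  try:print(k,fit(wcloud(c),*OBJ[k]))
  except Exception:pass
E
```

```text
[0.4556628  0.07011681 0.14302234]
(962, array([0.4551, 0.0694]), np.float64(0.0925), np.float64(0.001))
B (479, array([0.6134, 0.2051]), np.float64(0.0534), np.float64(0.0009))
b2 (178, array([ 0.595 , -0.1273]), np.float64(0.0233), np.float64(0.0014))
b4 (1155, array([ 0.4494, -0.0656]), np.float64(0.0233), np.float64(0.0073))
```

```bash
python3 - <<'E'
from h import *
T=np.concatenate([cloud(dict(np.load("top0.npz"))).reshape(-1,3),wcloud(dict(np.load("wrist1.npz"))).reshape(-1,3)])
a=np.arctan2(.948,.317);yv=np.array([np.cos(a),np.sin(a)]);xv=np.array([yv[1],-yv[0]])
for n in("B","C","D","b1","b2","b4"):
    o=OBJ[n];Q=T-[o[0],o[1],0];y=Q[:,:2]@yv;x=Q[:,:2]@xv
    r=np.hypot(x,y);m=(Q[:,2]>.02)&(r>o[3]+.006)&(r<.1)
    k=m&(abs(x)<.016)&(abs(y)<.065);print(n,"finger swath",k.sum(), "body(z>.075)",(m&(Q[:,2]>.075)).sum(), "nearest r",np.sort(r[m])[:1] if m.any() else None)
    if k.any():print(Q[k].max(0),np.c_[x,y][k][:5])
E
```

```text
B finger swath 0 body(z>.075) 1466 nearest r [0.0750706]
C finger swath 0 body(z>.075) 0 nearest r [0.08987391]
D finger swath 0 body(z>.075) 48 nearest r [0.09106272]
b1 finger swath 0 body(z>.075) 296 nearest r [0.0849328]
b2 finger swath 0 body(z>.075) 0 nearest r [0.07401621]
b4 finger swath 0 body(z>.075) 0 nearest r [0.08261703]
```

>>> play_rows:
  targets:
    - [0.007,0.006,0,0,0,0]
    - [0.015,0.013,0,0,0,0]
    - [0.02,0.017,0,0,0,0]
    - [0.02,0.017,0,0,0,0]
    - [0.02,0.017,0,0,0,0]
    - [0.02,0.017,0,0,0,0]
    - [0.02,0.017,0,0,0,0]
    - [0.02,0.017,0,0,0,0]
    - [0.0105,0.0095,0,0,0,0]
    - [0.005,0.005,0,0,0,0]
    - [0,0,0,0,0,0]
    - [0,0,0,0,0,0]

```text
time: 15.35
ee_pos: [0.6121, 0.2052, 0.1414]
ee_rot: [-0.504, -3.099, 0.002]
wrist_force: [-0.4, 0.6, 0.8]
gripper_width: 0.0852
grip_force: 0.0
```

```bash
python3 - <<'E'
from rig import *
from h import *
print(read_state()["ee_pos"])
c=read_camera("wrist");cv2.imwrite("pics/w3.png",c["color"]);P=wcloud(c);print(fit(P,*OBJ["B"]))
E
```

```text
[0.61213797 0.20517017 0.14143982]
(730, array([0.6136, 0.2059]), np.float64(0.0545), np.float64(0.001))
```

View pics/w3.png

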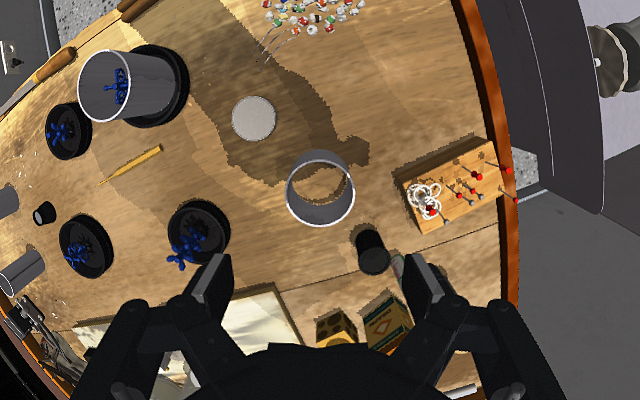

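>>> play_rows:
  targets:
    - [0.001,0.0005,-0.015,0,0,0]
    - [0,0,-0.025,0,0,0]
    - [0,0,-0.025,0,0,0]
    - [0,0,-0.025,0,0,0]
    - [0,0,-0.02,0,0,0]
    - [0,0,-0.015,0,0,0]
    - [0,0,-0.012,0,0,0]
    - [0,0,-0.008,0,0,0]
    - [0,0,-0.004,0,0,0]
    - [0,0,0,0,0,0]
    - [0,0,0,0,0,0]

```text
time: 16.32
ee_pos: [0.6143, 0.206, -0.0059]
ee_rot: [0.505, 3.1, 0.0]
wrist_force: [1.3, -0.6, 0.2]
gripper_width: 0.0854
grip_force: 0.0
```

>>> play_rows:
  targets:
    - [0,0,0,0,0,0]
    - [0,0,0,0,0,0]
    - [0,0,0,0,0,0]
    - [0,0,0,0,0,0]
    - [0,0,0,0,0,0]
    - [0,0,0,0,0,0]
    - [0,0,0,0,0,0]
    - [0,0,0,0,0,0]
  claw: 0.05

```text
time: 16.98
ee_pos: [0.6145, 0.2063, -0.005]
ee_rot: [0.505, 3.099, 0.001]
wrist_force: [-1.3, -0.5, 7.9]
gripper_width: 0.0608
grip_force: 63.4
```

>>> play_rows:
  targets:
    - [0,0,0.005,0,0,0]
    - [0,0,0.01,0,0,0]
    - [0,0,0.02,0,0,0]
    - [0,0,0.025,0,0,0]
    - [0,0,0.025,0,0,0]
    - [0,0,0.02,0,0,0]
    - [0,0,0.01,0,0,0]
    - [0,0,0.005,0,0,0]
    - [0,0,0,0,0,0]

```text
time: 17.73
ee_pos: [0.6143, 0.2062, 0.1147]
ee_rot: [0.504, 3.099, 0.001]
wrist_force: [0.3, 0.9, -2.2]
gripper_width: 0.0609
grip_force: 65.2
```

>>> play_rows:
  targets:
    - [-0.01,-0.013,0,0,0,0]
    - [-0.01,-0.026,0,0,0,0]
    - [-0.01,-0.026,0,0,0,0]
    - [-0.01,-0.026,0,0,0,0]
    - [-0.01,-0.026,0,0,0,0]
    - [-0.01,-0.026,0,0,0,0]
    - [0,-0.026,0,0,0,0]
    - [0,-0.026,0,0,0,0]
    - [0,-0.026,0,0,0,0]
    - [0,-0.026,0,0,0,0]
    - [0.01,-0.025,0,0,0,0]
    - [0.01,-0.025,0,0,0,0]

```text
time: 18.73
ee_pos: [0.5729, -0.0922, 0.1123]
ee_rot: [-0.504, -3.098, 0.0]
wrist_force: [0.7, -0.5, -1.2]
gripper_width: 0.0605
grip_force: 65.2
```

>>> play_rows:
  targets:
    - [0.011,-0.02,0,0,0,0]
    - [0.0105,-0.016,0,0,0,0]
    - [0,0,0,0,0,0]
    - [0,0,0,0,0,0]
    - [0,0,0,0,0,0]

```text
time: 19.15
ee_pos: [0.5944, -0.1262, 0.1124]
ee_rot: [-0.504, -3.098, -0.001]
wrist_force: [-0.2, 1.6, -0.7]
gripper_width: 0.0606
grip_force: 65.3
```

```bash
python3 - <<'E'
from rig import *
from h import *
s=read_state();print(s["ee_pos"],s["ee_rot"],s["wrist_force"])
c=read_camera("wrist");P=wcloud(c);p=s["ee_pos"];print(fit(P,p[0],p[1],.175,.0305));print(fit(P,*OBJ["b2"]),fit(P,*OBJ["b1"]))
c=read_camera("scene");cv2.imwrite("pics/s3.png",c["color"]);print(fit(cloud(c),p[0],p[1],.175,.0305))
h=cloud(dict(np.load("scene0.npz"))).reshape(-1,3);h=h[(h[:,0]>.6)&(h[:,0]<.8)&(h[:,2]>.2)&(h[:,2]<.4)]
for y in np.arange(-.2,.13,.04):
    q=h[abs(h[:,1]-y)<.015]
    if len(q):i=q[:,0].argmin();print(y.round(2),q[i].round(3))
E
```

```text
[ 0.5944423  -0.12618551  0.11235858] [-5.03954095e-01 -3.09844045e+00 -6.43150603e-04] [-0.24278121  1.64648597 -0.74556836]
(3556, array([ 0.5937, -0.1262]), np.float64(0.1722), np.float64(0.0029))
(1511, array([ 0.5977, -0.1281]), np.float64(0.0234), np.float64(0.0063)) (1142, array([0.6264, 0.0575]), np.float64(0.0233), np.float64(0.0084))
(99, array([ 0.5931, -0.1254]), np.float64(0.1739), np.float64(0.0042))
-0.2 [ 0.695 -0.212  0.26 ]
-0.16 [ 0.698 -0.166  0.253]
-0.12 [ 0.699 -0.109  0.278]
-0.08 [ 0.7   -0.088  0.275]
-0.04 [ 0.703 -0.033  0.259]
0.0 [0.705 0.013 0.283]
0.04 [0.705 0.028 0.275]
0.08 [0.706 0.084 0.279]
```

View pics/s3.png

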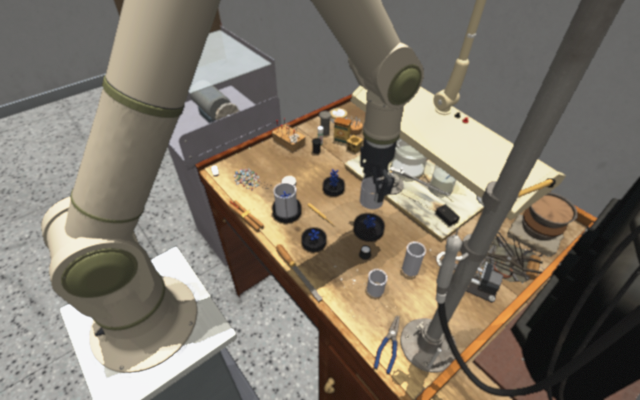

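>>> play_rows:
  targets:
    - [0.001,-0.001,-0.008,0,0,0]
    - [0,0,-0.012,0,0,0]
    - [0,0,-0.015,0,0,0]
    - [0,0,-0.015,0,0,0]
    - [0,0,-0.015,0,0,0]
    - [0,0,-0.015,0,0,0]
    - [0,0,-0.01,0,0,0]
    - [0,0,-0.006,0,0,0]
    - [0,0,-0.004,0,0,0]
    - [0,0,0,0,0,0]

```text
time: 20.08
ee_pos: [0.5962, -0.1278, 0.0127]
ee_rot: [-0.504, -3.1, 0.0]
wrist_force: [-0.1, -0.8, -1.4]
gripper_width: 0.0605
grip_force: 65.2
```

>>> play_rows:
  targets:
    - [0,0,-0.003,0,0,0]
    - [0,0,-0.003,0,0,0]
    - [0,0,-0.002,0,0,0]
    - [0,0,0,0,0,0]
    - [0,0,0,0,0,0]

```text
time: 20.5
ee_pos: [0.5966, -0.128, 0.0057]
ee_rot: [0.505, 3.1, -0.0]
wrist_force: [0.0, 0.2, -0.9]
gripper_width: 0.0609
grip_force: 65.2
```

>>> play_rows:
  targets:
    - [0,0,-0.002,0,0,0]
    - [0,0,-0.002,0,0,0]
    - [0,0,0,0,0,0]
    - [0,0,0,0,0,0]

```text
time: 20.83
ee_pos: [0.5969, -0.128, 0.003]
ee_rot: [0.505, 3.099, 0.0]
wrist_force: [-2.7, 0.9, 14.1]
gripper_width: 0.0604
grip_force: 66.8
```

>>> play_rows:
  targets:
    - [0,0,0.001,0,0,0]
    - [0,0,0,0,0,0]
    - [0,0,0,0,0,0]
    - [0,0,0,0,0,0]
    - [0,0,0,0,0,0]
    - [0,0,0,0,0,0]
  claw: 0.0854

```text
time: 21.33
ee_pos: [0.5964, -0.1279, 0.0024]
ee_rot: [-0.505, -3.101, 0.0]
wrist_force: [0.1, 0.0, -0.2]
gripper_width: 0.0852
grip_force: 0.0
```

>>> play_rows:
  targets:
    - [0,0,0.005,0,0,0]
    - [0,0,0.015,0,0,0]
    - [0,0,0.02,0,0,0]
    - [0,0,0.02,0,0,0]
    - [0,0,0.02,0,0,0]
    - [0,0,0.02,0,0,0]
    - [0,0,0.02,0,0,0]
    - [0,0,0.015,0,0,0]
    - [0,0,0.005,0,0,0]
    - [0,0,0,0,0,0]

```text
time: 22.17
ee_pos: [0.5972, -0.1281, 0.144]
ee_rot: [0.505, 3.098, 0.0]
wrist_force: [-0.3, -0.1, -1.3]
gripper_width: 0.0852
grip_force: 0.0
```

```bash
python3 - <<'E'
from rig import *
from h import *
print(read_state()["ee_pos"])
c=read_camera("wrist");P=wcloud(c);print(fit(P,.596,-.127,.063,.0305))
for k in("C","D","b1","b4"):
  try:print(k,fit(P,*OBJ[k]))
  except Exception:pass
E
```

```text
[ 0.59716868 -0.12810047  0.1440493 ]
(741, array([ 0.596 , -0.1282]), np.float64(0.0626), np.float64(0.001))
C (568, array([ 0.5895, -0.2899]), np.float64(0.0838), np.float64(0.001))
D (493, array([ 0.4777, -0.2761]), np.float64(0.054), np.float64(0.0009))
b1 (975, array([0.6265, 0.0575]), np.float64(0.0234), np.float64(0.0078))
b4 (1128, array([ 0.4489, -0.0669]), np.float64(0.0237), np.float64(0.0094))
```

>>> play_rows:
  targets:
    - [-0.0005,-0.011,0,0,0,0]
    - [-0.001,-0.023,0,0,0,0]
    - [-0.001,-0.025,0,0,0,0]
    - [-0.001,-0.025,0,0,0,0]
    - [-0.001,-0.025,0,0,0,0]
    - [-0.001,-0.025,0,0,0,0]
    - [-0.001,-0.018,0,0,0,0]
    - [-0.001,-0.0095,0,0,0,0]
    - [0,0,0,0,0,0]
    - [0,0,0,0,0,0]
    - [0,0,0,0,0,0]

```text
time: 23.13
ee_pos: [0.5891, -0.2878, 0.142]
ee_rot: [-0.502, -3.1, -0.002]
wrist_force: [-0.1, 0.7, -0.1]
gripper_width: 0.0856
grip_force: 0.0
```

```bash
python3 - <<'E'
from rig import *
from h import *
print(read_state()["ee_pos"],read_state()["joint_positions"])
c=read_camera("wrist");P=wcloud(c);print(fit(P,*OBJ["C"]))
cv2.imwrite("pics/s4.png",read_camera("scene")["color"])
E
```

```text
[ 0.58906721 -0.28779571  0.14202164] [ 3.68308346e-01  5.82927552e-01  2.33238926e-04  1.82104041e+00
 -1.61942075e-03  7.38656666e-01  1.61915630e+00]
(626, array([ 0.589 , -0.2904]), np.float64(0.0845), np.float64(0.0009))
```

View pics/s4.png

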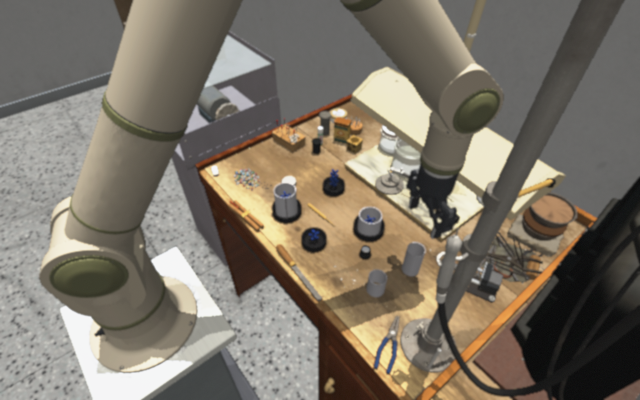

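```bash
python3 - <<'E'
from h import *
Q=np.concatenate([cloud(dict(np.load(n+"0.npz"))).reshape(-1,3) for n in("scene","top")])
for n in("C","D"):
    o=OBJ[n];r=np.hypot(Q[:,0]-o[0],Q[:,1]-o[1])
    for a in np.arange(.1,.7,.1):
        m=(Q[:,2]>a)&(Q[:,2]<a+.1)&(r<.4)
        if m.any():i=np.where(m)[0][r[m].argmin()];print(n,a.round(1),r[i].round(3),Q[i].round(3))
E
```

```text
C 0.1 0.184 [ 0.478 -0.438  0.138]
C 0.2 0.103 [ 0.691 -0.301  0.254]
C 0.3 0.151 [ 0.739 -0.289  0.3  ]
C 0.4 0.177 [ 0.482 -0.432  0.467]
C 0.5 0.188 [ 0.478 -0.442  0.512]
C 0.6 0.189 [ 0.474 -0.441  0.623]
D 0.1 0.158 [ 0.47  -0.434  0.14 ]
D 0.2 0.159 [ 0.471 -0.435  0.2  ]
D 0.3 0.151 [ 0.467 -0.427  0.362]
D 0.4 0.152 [ 0.467 -0.427  0.479]
D 0.5 0.162 [ 0.469 -0.438  0.548]
D 0.6 0.163 [ 0.466 -0.438  0.652]
```

>>> play_rows:
  targets:
    - [0,-0.001,-0.02,0,0,0]
    - [0,0,-0.025,0,0,0]
    - [0,0,-0.025,0,0,0]
    - [0,0,-0.02,0,0,0]
    - [0,0,-0.012,0,0,0]
    - [0,0,-0.008,0,0,0]
    - [0,0,-0.006,0,0,0]
    - [0,0,0,0,0,0]
    - [0,0,0,0,0,0]
    - [0,0,0,0,0,0]

```text
time: 24.07
ee_pos: [0.5896, -0.2907, 0.0276]
ee_rot: [0.505, 3.099, -0.001]
wrist_force: [0.4, 0.3, -0.5]
gripper_width: 0.0855
grip_force: 0.0
```

>>> play_rows:
  targets:
    - [0,0,0,0,0,0]
    - [0,0,0,0,0,0]
    - [0,0,0,0,0,0]
    - [0,0,0,0,0,0]
    - [0,0,0,0,0,0]
    - [0,0,0,0,0,0]
    - [0,0,0,0,0,0]
    - [0,0,0,0,0,0]
    - [0,0,0,0,0,0]
    - [0,0,0,0,0,0]
  claw: 0.035

```text
time: 24.9
ee_pos: [0.5893, -0.2906, 0.0274]
ee_rot: [0.505, 3.1, -0.0]
wrist_force: [-1.8, 1.0, 5.9]
gripper_width: 0.0431
grip_force: 60.1
```

>>> play_rows:
  targets:
    - [0,0,0.005,0,0,0]
    - [0,0,0.01,0,0,0]
    - [0,0,0.02,0,0,0]
    - [0,0,0.025,0,0,0]
    - [0,0,0.025,0,0,0]
    - [0,0,0.02,0,0,0]
    - [0,0,0.01,0,0,0]
    - [0,0,0.005,0,0,0]
    - [0,0,0,0,0,0]

```text
time: 25.65
ee_pos: [0.5893, -0.2906, 0.1476]
ee_rot: [0.505, 3.099, -0.001]
wrist_force: [0.0, 0.2, -2.8]
gripper_width: 0.0431
grip_force: 61.2
```

>>> play_rows:
  targets:
    - [-0.01,0.01,0,0,0,0]
    - [-0.01,0.02,0,0,0,0]
    - [-0.01,0.026,0,0,0,0]
    - [0,0.026,0,0,0,0]
    - [0,0.026,0,0,0,0]
    - [0,0.026,0,0,0,0]
    - [0,0.026,0,0,0,0]
    - [0,0.026,0,0,0,0]
    - [0,0.026,0,0,0,0]
    - [0,0.026,0,0,0,0]
    - [0,0.026,0,0,0,0]
    - [0,0.026,0,0,0,0]

```text
time: 26.65
ee_pos: [0.558, 0.0008, 0.1452]
ee_rot: [-0.504, -3.098, 0.001]
wrist_force: [-0.3, -0.6, -2.1]
gripper_width: 0.0425
grip_force: 61.2
```

>>> play_rows:
  targets:
    - [0.006,0.026,0,0,0,0]
    - [0.01,0.02,0,0,0,0]
    - [0.012,0.0135,0,0,0,0]
    - [0.012,0,0,0,0,0]
    - [0.012,0,0,0,0,0]
    - [0.009,0,0,0,0,0]
    - [0.005,0,0,0,0,0]
    - [0,0,0,0,0,0]
    - [0,0,0,0,0,0]
    - [0,0,0,0,0,0]

```text
time: 27.48
ee_pos: [0.6241, 0.0587, 0.1462]
ee_rot: [-0.505, -3.1, 0.001]
wrist_force: [0.2, 0.7, -2.1]
gripper_width: 0.0428
grip_force: 61.2
```

```bash
python3 - <<'E'
from rig import *
from h import *
s=read_state();print(s["ee_pos"],s["ee_rot"],s["wrist_force"],s["gripper_width"])
p=s["ee_pos"]
c=read_camera("wrist");P=wcloud(c);print(fit(P,p[0],p[1],p[2]+.0576,.0215));print(fit(P,*OBJ["b1"]))
c=read_camera("scene");cv2.imwrite("pics/s5.png",c["color"]);P=cloud(c);print(fit(P,p[0],p[1],p[2]+.0576,.0215),fit(P,*OBJ["b1"]))
E
```

```text
[0.62412171 0.05868159 0.14621475] [-5.05414442e-01 -3.09955378e+00  5.66493136e-04] [ 0.22227579  0.65669604 -2.07952983] 0.042845076871446924
(3202, array([0.6236, 0.0587]), np.float64(0.2032), np.float64(0.0033))
(958, array([0.6282, 0.0582]), np.float64(0.0236), np.float64(0.0057))
(78, array([0.6218, 0.0574]), np.float64(0.2038), np.float64(0.0045)) (143, array([0.6244, 0.0591]), np.float64(0.0242), np.float64(0.009))
```

View pics/s5.png

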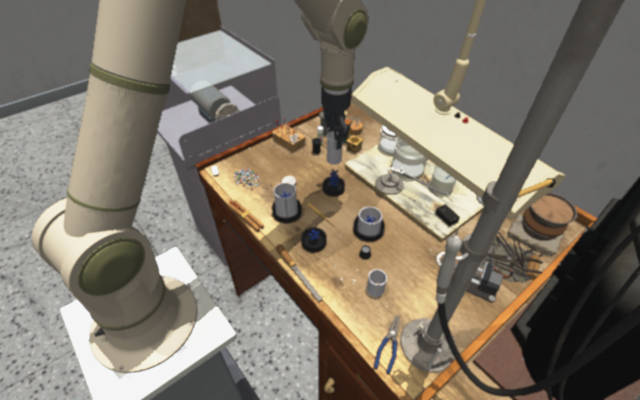

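>>> play_rows:
  targets:
    - [0.001,0.0,-0.008,0,0,0]
    - [0,0,-0.012,0,0,0]
    - [0,0,-0.012,0,0,0]
    - [0,0,-0.012,0,0,0]
    - [0,0,-0.012,0,0,0]
    - [0,0,-0.012,0,0,0]
    - [0,0,-0.006,0,0,0]
    - [0,0,0,0,0,0]
    - [0,0,0,0,0,0]

```text
time: 28.33
ee_pos: [0.6258, 0.059, 0.0721]
ee_rot: [-0.505, -3.1, 0.0]
wrist_force: [0.3, 0.9, -1.9]
gripper_width: 0.0428
grip_force: 61.2
```

>>> play_rows:
  targets:
    - [0,0,-0.008,0,0,0]
    - [0,0,-0.008,0,0,0]
    - [0,0,-0.006,0,0,0]
    - [0,0,-0.004,0,0,0]
    - [0,0,-0.004,0,0,0]
    - [0,0,-0.003,0,0,0]
    - [0,0,-0.002,0,0,0]
    - [0,0,0,0,0,0]
    - [0,0,0,0,0,0]

```text
time: 29.08
ee_pos: [0.626, 0.0591, 0.0376]
ee_rot: [0.505, 3.101, -0.0]
wrist_force: [0.5, 1.2, -2.3]
gripper_width: 0.0426
grip_force: 61.2
```

>>> play_rows:
  targets:
    - [0,0,-0.002,0,0,0]
    - [0,0,-0.002,0,0,0]
    - [0,0,0,0,0,0]
    - [0,0,0,0,0,0]

```text
time: 29.42
ee_pos: [0.6267, 0.0591, 0.0353]
ee_rot: [0.505, 3.099, 0.001]
wrist_force: [-3.1, 0.7, 14.8]
gripper_width: 0.0427
grip_force: 62.7
```

>>> play_rows:
  targets:
    - [0,0,0.001,0,0,0]
    - [0,0,0,0,0,0]
    - [0,0,0,0,0,0]
    - [0,0,0,0,0,0]
    - [0,0,0,0,0,0]
    - [0,0,0,0,0,0]
  claw: 0.0854

```text
time: 29.92
ee_pos: [0.6259, 0.059, 0.0344]
ee_rot: [-0.505, -3.101, 0.0]
wrist_force: [0.2, -0.3, 0.4]
gripper_width: 0.0852
grip_force: 0.0
```

>>> play_rows:
  targets:
    - [0,0,0.005,0,0,0]
    - [0,0,0.015,0,0,0]
    - [0,0,0.02,0,0,0]
    - [0,0,0.02,0,0,0]
    - [0,0,0.02,0,0,0]
    - [0,0,0.02,0,0,0]
    - [0,0,0.005,0,0,0]
    - [0,0,0,0,0,0]
    - [0,0,0,0,0,0]

```text
time: 30.67
ee_pos: [0.6258, 0.0591, 0.1394]
ee_rot: [0.505, 3.101, 0.0]
wrist_force: [-0.2, -0.1, 0.1]
gripper_width: 0.0853
grip_force: 0.0
```

```bash
python3 - <<'E'
from rig import *
from h import *
print(read_state()["ee_pos"])
c=read_camera("wrist");P=wcloud(c);print(fit(P,.626,.059,.093,.0215))
E
```

```text
[0.62578971 0.05909779 0.13940264]
(708, array([0.6265, 0.0592]), np.float64(0.0925), np.float64(0.0009))
```

>>> play_rows:
  targets:
    - [-0.01,-0.01,0,0,0,0]
    - [-0.012,-0.02,0,0,0,0]
    - [-0.012,-0.025,0,0,0,0]
    - [-0.012,-0.025,0,0,0,0]
    - [-0.012,-0.025,0,0,0,0]
    - [-0.012,-0.025,0,0,0,0]
    - [-0.01,-0.025,0,0,0,0]
    - [-0.01,-0.025,0,0,0,0]
    - [-0.01,-0.025,0,0,0,0]
    - [-0.01,-0.025,0,0,0,0]
    - [-0.01,-0.025,0,0,0,0]
    - [-0.01,-0.025,0,0,0,0]

```text
time: 31.72
ee_pos: [0.4937, -0.2222, 0.1386]
ee_rot: [-0.505, -3.099, -0.0]
wrist_force: [-0.0, -0.6, 0.6]
gripper_width: 0.0854
grip_force: 0.0
```

>>> play_rows:
  targets:
    - [-0.01,-0.025,0,0,0,0]
    - [-0.006,-0.02,0,0,0,0]
    - [-0.0025,-0.01,0,0,0,0]
    - [0,0,0,0,0,0]
    - [0,0,0,0,0,0]
    - [0,0,0,0,0,0]

```text
time: 32.22
ee_pos: [0.4778, -0.2743, 0.1392]
ee_rot: [-0.502, -3.101, -0.002]
wrist_force: [-0.5, -0.2, 0.5]
gripper_width: 0.0853
grip_force: 0.0
```

```bash
python3 - <<'E'
from rig import *
from h import *
s=read_state();print(s["ee_pos"],s["joint_positions"])
c=read_camera("wrist");P=wcloud(c);print(fit(P,*OBJ["D"]))
E
```

```text
[ 0.47777234 -0.27434286  0.13920088] [ 0.42810417  0.47818496 -0.01313826  2.06035758  0.00923556  0.60384597
  1.65843078]
(538, array([ 0.4768, -0.2766]), np.float64(0.0546), np.float64(0.001))
```

>>> play_rows:
  targets:
    - [-0.0005,-0.001,-0.02,0,0,0]
    - [0,0,-0.025,0,0,0]
    - [0,0,-0.025,0,0,0]
    - [0,0,-0.025,0,0,0]
    - [0,0,-0.02,0,0,0]
    - [0,0,-0.014,0,0,0]
    - [0,0,-0.008,0,0,0]
    - [0,0,-0.006,0,0,0]
    - [0,0,0,0,0,0]
    - [0,0,0,0,0,0]
    - [0,0,0,0,0,0]

```text
time: 33.18
ee_pos: [0.4775, -0.277, -0.0026]
ee_rot: [0.504, 3.1, -0.001]
wrist_force: [0.9, 0.4, 0.5]
gripper_width: 0.0853
grip_force: 0.0
```

>>> play_rows:
  targets:
    - [0,0,0,0,0,0]
    - [0,0,0,0,0,0]
    - [0,0,0,0,0,0]
    - [0,0,0,0,0,0]
    - [0,0,0,0,0,0]
    - [0,0,0,0,0,0]
    - [0,0,0,0,0,0]
    - [0,0,0,0,0,0]
    - [0,0,0,0,0,0]
    - [0,0,0,0,0,0]
  claw: 0.035

```text
time: 34.02
ee_pos: [0.4772, -0.2772, -0.0026]
ee_rot: [0.505, 3.1, -0.001]
wrist_force: [-0.4, 0.8, 9.3]
gripper_width: 0.0429
grip_force: 59.5
```

>>> play_rows:
  targets:
    - [0,0,0.005,0,0,0]
    - [0,0,0.01,0,0,0]
    - [0,0,0.02,0,0,0]
    - [0,0,0.025,0,0,0]
    - [0,0,0.025,0,0,0]
    - [0,0,0.02,0,0,0]
    - [0,0,0.01,0,0,0]
    - [0,0,0.005,0,0,0]
    - [0,0,0,0,0,0]

```text
time: 34.77
ee_pos: [0.4773, -0.2771, 0.1175]
ee_rot: [0.505, 3.099, -0.001]
wrist_force: [-0.1, -0.2, -1.1]
gripper_width: 0.0427
grip_force: 61.1
```

>>> play_rows:
  targets:
    - [-0.001,0.01,0,0,0,0]
    - [-0.003,0.02,0,0,0,0]
    - [-0.003,0.025,0,0,0,0]
    - [-0.003,0.025,0,0,0,0]
    - [-0.003,0.025,0,0,0,0]
    - [-0.003,0.025,0,0,0,0]
    - [-0.003,0.025,0,0,0,0]
    - [-0.003,0.025,0,0,0,0]
    - [-0.003,0.02,0,0,0,0]
    - [-0.003,0.01,0,0,0,0]
    - [0,0,0,0,0,0]
    - [0,0,0,0,0,0]

```text
time: 35.77
ee_pos: [0.4484, -0.0667, 0.116]
ee_rot: [-0.503, -3.1, 0.001]
wrist_force: [-0.4, 0.8, -1.4]
gripper_width: 0.0426
grip_force: 61.1
```

>>> play_rows:
  targets:
    - [0,0,0,0,0,0]
    - [0,0,0,0,0,0]

```text
time: 35.93
ee_pos: [0.449, -0.0681, 0.1164]
ee_rot: [-0.507, -3.1, 0.001]
wrist_force: [0.1, -0.4, -1.7]
gripper_width: 0.0429
grip_force: 61.1
```

```bash
python3 - <<'E'
from rig import *
from h import *
s=read_state();print(s["ee_pos"],s["ee_rot"],s["wrist_force"],s["gripper_width"])
p=s["ee_pos"]
P=wcloud(read_camera("wrist"));print(fit(P,p[0],p[1],p[2]+.0576,.0215));print(fit(P,*OBJ["b4"]))
P=cloud(read_camera("scene"));print(fit(P,p[0],p[1],p[2]+.0576,.0215),fit(P,*OBJ["b4"]))
E
```

```text
[ 0.44904943 -0.06805276  0.11639971] [-5.07375409e-01 -3.10033989e+00  6.65578376e-04] [ 0.11229192 -0.43972916 -1.72230636] 0.042907188214318735
(3215, array([ 0.4482, -0.068 ]), np.float64(0.1733), np.float64(0.0033))
(1380, array([ 0.4504, -0.0673]), np.float64(0.0236), np.float64(0.0089))
(61, array([ 0.4477, -0.0679]), np.float64(0.1736), np.float64(0.0041)) (216, array([ 0.4479, -0.067 ]), np.float64(0.0236), np.float64(0.0069))
```

>>> play_rows:
  targets:
    - [0,0.0005,-0.008,0,0,0]
    - [0,0,-0.014,0,0,0]
    - [0,0,-0.014,0,0,0]
    - [0,0,-0.014,0,0,0]
    - [0,0,-0.014,0,0,0]
    - [0,0,-0.014,0,0,0]
    - [0,0,-0.01,0,0,0]
    - [0,0,-0.008,0,0,0]
    - [0,0,-0.005,0,0,0]
    - [0,0,-0.004,0,0,0]
    - [0,0,-0.003,0,0,0]
    - [0,0,0,0,0,0]

```text
time: 37.03
ee_pos: [0.449, -0.0665, 0.0083]
ee_rot: [-0.505, -3.101, 0.0]
wrist_force: [-0.4, 0.3, -1.2]
gripper_width: 0.0429
grip_force: 61.1
```

>>> play_rows:
  targets:
    - [0,0,-0.002,0,0,0]
    - [0,0,-0.002,0,0,0]
    - [0,0,0,0,0,0]
    - [0,0,0,0,0,0]

```text
time: 37.37
ee_pos: [0.4493, -0.0665, 0.0053]
ee_rot: [0.505, 3.099, 0.0]
wrist_force: [-0.1, 0.3, 9.0]
gripper_width: 0.0424
grip_force: 62.1
```

>>> play_rows:
  targets:
    - [0,0,0,0,0,0]
    - [0,0,0,0,0,0]
    - [0,0,0,0,0,0]
    - [0,0,0,0,0,0]
    - [0,0,0,0,0,0]
    - [0,0,0,0,0,0]
  claw: 0.0854

```text
time: 37.87
ee_pos: [0.449, -0.0664, 0.0045]
ee_rot: [0.505, 3.101, -0.0]
wrist_force: [0.2, 0.4, -0.4]
gripper_width: 0.0858
grip_force: 0.0
```

>>> play_rows:
  targets:
    - [0,0,0.005,0,0,0]
    - [0,0,0.015,0,0,0]
    - [0,0,0.02,0,0,0]
    - [0,0,0.025,0,0,0]
    - [0,0,0.025,0,0,0]
    - [0,0,0.025,0,0,0]
    - [0,0,0.025,0,0,0]
    - [0,0,0.025,0,0,0]
    - [0,0,0.01,0,0,0]
    - [0,0,0,0,0,0]
    - [0,0,0,0,0,0]
    - [0,0,0,0,0,0]

```text
time: 38.87
ee_pos: [0.4484, -0.0664, 0.179]
ee_rot: [-0.505, -3.1, 0.0]
wrist_force: [-0.4, -0.1, -0.3]
gripper_width: 0.085
grip_force: 0.0
```

```bash
python3 - <<'E'
from rig import *
from h import *
print(read_state()["ee_pos"])
c=read_camera("wrist");cv2.imwrite("pics/w9.png",c["color"])
for n,P in(("wrist",wcloud(c)),("scene",cloud(read_camera("scene")))):
  for b,t,R in(("b1",.093,.0215),("b2",.063,.0305),("b3",.093,.0305),("b4",.063,.0215)):
    o=OBJ[b]
    try:print(n,b,fit(P,o[0],o[1],t,R),fit(P,*o))
    except Exception:print(n,b,"-")
E
```

```text
[ 0.44843889 -0.06639273  0.17903637]
wrist b1 (208, array([0.6266, 0.0582]), np.float64(0.0914), np.float64(0.0009)) (415, array([0.6285, 0.0573]), np.float64(0.0233), np.float64(0.0062))
wrist b2 (499, array([ 0.5956, -0.1279]), np.float64(0.0617), np.float64(0.001)) (1063, array([ 0.5963, -0.1276]), np.float64(0.0236), np.float64(0.0093))
wrist b3 (734, array([0.4553, 0.0685]), np.float64(0.0922), np.float64(0.0009)) (1148, array([0.4573, 0.0703]), np.float64(0.0235), np.float64(0.0073))
wrist b4 (400, array([ 0.4488, -0.0666]), np.float64(0.0627), np.float64(0.0009)) (1132, array([ 0.4502, -0.0672]), np.float64(0.0238), np.float64(0.0097))
scene b1 (68, array([0.6256, 0.0597]), np.float64(0.0918), np.float64(0.0017)) (99, array([0.6248, 0.0629]), np.float64(0.0242), np.float64(0.0066))
scene b2 (120, array([ 0.595, -0.127]), np.float64(0.0623), np.float64(0.0013)) (248, array([ 0.5956, -0.1266]), np.float64(0.0243), np.float64(0.008))
scene b3 (121, array([0.4541, 0.0697]), np.float64(0.092), np.float64(0.0013)) (196, array([0.4564, 0.0732]), np.float64(0.0241), np.float64(0.0057))
scene b4 (89, array([ 0.4478, -0.0659]), np.float64(0.0622), np.float64(0.0012)) (191, array([ 0.4489, -0.0656]), np.float64(0.0243), np.float64(0.0067))
```

View pics/w9.png

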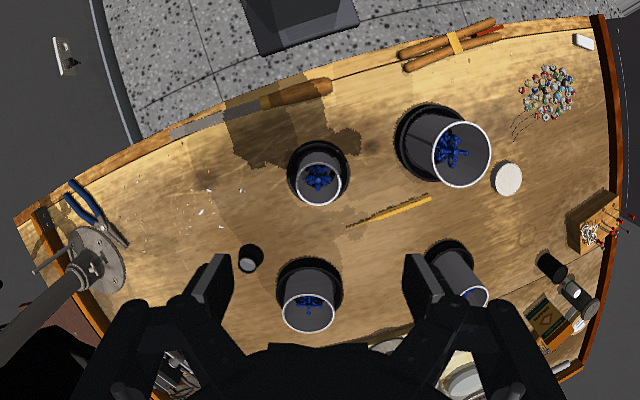

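All four flasks are home: rim heights are 92–93 mm for the tall pair and 62–63 mm for the short pair. They are centred in their bases in the picture, at about (320,180), (310,300), (450,150) and (465,280), and the gripper is clear.

```bash
python3 -c "
from rig import *
print(close_job())"
```

```text
the job is handed in; nothing more can be done
None
```

I put all four flasks on their matching bases and handed the job in after about 39 s of the 106 s; the cameras showed them fully home and centred, though the hand-in returned no verdict. The first grip on the wide tall flask slipped off during the lift, but the flask stayed standing and I re-gripped it lower.

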